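# Tip the tray and scoop up the pins

## Robot

A 6-joint arm with a two-finger parallel gripper is mounted at the origin on the work surface. World frame = base frame: x ahead of the robot, y to its left, z up, the work surface at z = 0. Lengths are in mm, angles in rad, forces in N, time in s.
With the tool pointing down it reaches from about 275 to 825 mm from the base axis. Payload 4.9 kg.
Tool frame: the origin (TCP) lies at the very end of the fingers, on their centre line; the grasp point (between the pads) lies 19 mm behind it; z points along the fingers, y is the direction in which the jaws open and shut (so a half turn about z gives the same grasp; the last joint's range is limited). The gripper opens to 85 mm and grips with 20 to 120 N. Pads are 22 mm wide; open, the fingers measure 114 mm over their backs; the gripper's body (76 mm by 85 mm) begins 54 mm behind the grasp point. The pads swing forward as they close: fully open they stand 13 mm farther back than shut.
Start: joints at [1.035, 0.326, -0.193, 1.052, 0, 1.437], TCP at [215.088, 506.217, 231.281] pointing down, gripper open.
Joint ranges: [-2.65, 2.65], [-0.97, 1.79], [-1.3, 1.35], [-1.93, 2.1], [-1.47, 1.37], [-3.14, 3.14]. Speed limits (rad/s): [2.57, 2.57, 3.14, 3.14, 3.14, 3.14].

## Interface

Orientations are given as [roll, pitch, yaw] about the fixed x, y, z axes, in that order (R = Rz(yaw) Ry(pitch) Rx(roll)).
In Python, from bench import bot, solve_ik, imaging gives the robot as it stands. Calls block until the motion is done:
- bot.move_ptp(position, orientation): joint-space move of the TCP to a pose.
- bot.movel(position, rot=None, max_speed=150, threshold=None): straight line of the TCP; rot=None keeps the orientation; max_speed is the mean speed in mm/s. With threshold (N) it stops when the force on the tool has changed by that much, and returns True; else False.
- bot.move_j(angles): joint-space move.
- bot.grip(opening, effort=None): opening from 0.0 (shut) to 1.0 (fully open); effort is the grip in N (None keeps the last); returns when the fingers have stopped.
- bot.dwell(seconds).
- solve_ik(position, orientation): joint angles nearest the present ones, or None.
- bot.get_state(): the state.
- imaging.capture(name): name is "scene" or "side" or "wrist"; returns the picture (420x560x3 uint8, blue, green, red); there is no depth.
- imaging.camera_model(name): a dict with "K" (3x3 intrinsics, pixels), "k1" (the pictures are not rectified: a ray, as slopes to the right and down, at radius r is drawn at 1 + k1 r^2 times it, then the intrinsics apply), "position" and "rotation" of the camera in the world. Camera axes: x right, y up, looking along -z (the intrinsics and any distortion apply to the point x, -y, -z); pixel columns grow to the right and rows downward; lengths in mm; the calibration is good to about 2 mm. A picture is of the moment at which its call begins: read the wrist's pose just before it. camera_model takes no time and is no camera call; for the wrist camera it gives the pose at the moment of the call.
A pose or a line that the arm cannot do raises bot.IKError and nothing moves.
- bot.sign_off(): hands the job in, once; it reports no verdict.
The state is a dict: "t": time; "qpos": joint angles; "joint_velocities": joint speeds; "effort": joint torques, N m; "tcp_pos": TCP position; "orientation": TCP orientation; "contact_force": force on the tool from outside, world axes, zero at the start; "wrist_torque": the same for the moment, N m; "opening": opening from 0.0 (shut) to 1.0 (fully open).
Only numpy, scipy, OpenCV 4.12 (cv2) and the standard library are available. Lean on these libraries where they do the work, as an engineer would, in place of code of your own. Each camera call takes 0.05 s, during which the arm holds its last target.

## Task

Lift the sorting tray by its handle bar up to its stop so that all four brass pins roll down into a pile at the low end, and leave it tilted. Then gather all four pins in the orange scoop, and set the loaded scoop down level inside the white outline on the turntable and let go, with every pin still in it. Keep the fingers off the pins and do not disturb the other parts.

Things in the scene. Friction and masses are not known exactly. Their poses are not given: they have to be found in the camera images.
- tray (a joint): tilt of the pale grey sorting tray, rad: 0 level, positive lifts the handle end; stop at 0.42. The hinge is stiff (about 1.6 N m of friction): the tray stays at whatever tilt it is left; lifting it takes about 8 N at the bar. The hinge axis lies 3 mm behind (-y) and 4 mm below (-z) point tray_low.
- tray_bar (a point): middle of the tray's black handle bar: round, 12 mm thick, 80 mm long, held out on two arms beyond the high-end wall, parallel to the hinge. Level tray: 52 mm above the mat, 48 mm of free gap to the wall. Axes as tray_low, tilting with the tray; in that frame it is at y = 247, z = 36 mm.
- tray_low (a point): point on the tray's inner floor, at the middle of the foot of the low-end wall. Axes tilt with the tray: y runs up the floor to the handle end, z is square to the floor, x along the hinge. Inside 190 mm long (y), 92 mm wide (x -46 to 46), but only 80 mm wide in the first 48 mm from the low end, widening over the next 40. Level, the floor is 16 mm above the mat.
- tray_base: the dark steel base plate under the tray, fixed, 130 x 236 mm, nowhere higher than 26 mm; axes as the level tray, origin under its centre. The tray's side walls stand 24 mm above its floor; the low-end wall and the first 30 mm of the side walls beside it stand 60 mm. Walls are 3 mm thick.
- scoop_grip (a point): on the orange scoop's (110 g) black upright grip, a block 36 mm wide (x), 10 thick (y), to be pinched across y; 75 mm above the scoop's underside, 20 below the block's top. Axes: z up, -y to the open mouth. Flat underside from the thin front edge (y = -67 mm) to y = +5.
- scoop_in (a point): middle of the scoop's inner floor, at y = -36.5, z = -74 mm from scoop_grip; same axes. The scoop is 76 mm wide outside at floor and mouth; its sides draw in from 73 mm apart at the mouth to 65 inside; floor 2.2 mm thick with a tapered front edge, recessed 1.2 mm over its back 33 mm, sides 24 mm high, back wall 30 mm high, its inner face at y = +30.5 mm from this point.
- pad (a point): middle of the white square outline (100 mm) on the grey turntable, on its top face, which is 28 mm above the mat. The turntable is a disc 330 mm across that can turn; the point is 85 mm from its centre, +x points to the centre. The outlined place is empty; five small parts stand on the other half of the disc, none higher than 26 mm.
- pin0_c (a point): centre of a polished stubby round-ended brass pin, 14 mm thick, 17 mm long, about 18 g, lying in the tray; slippery (friction about 0.22) and rolls easily.
- pin1_c (a point): centre of a polished stubby round-ended brass pin, 14 mm thick, 17 mm long, about 18 g, lying in the tray; slippery (friction about 0.22) and rolls easily.
- pin2_c (a point): centre of a polished stubby round-ended brass pin, 14 mm thick, 17 mm long, about 18 g, lying in the tray; slippery (friction about 0.22) and rolls easily.
- pin3_c (a point): centre of a polished stubby round-ended brass pin, 14 mm thick, 17 mm long, about 18 g, lying in the tray; slippery (friction about 0.22) and rolls easily.
- buzzer_c (a point): black round buzzer 30 mm across, 14 mm high, on the turntable; leave alone.
- spreader_c (a point): copper heat spreader 42 mm square, 9 mm high, on the turntable; leave alone.
- socket_c (a point): purple DIP socket 18 x 51 x 9 mm, on the turntable; leave alone.
- crystal_c (a point): silver crystal oscillator can 21 x 13 x 8 mm, on the turntable; leave alone.
- standoff_c (a point): white six-sided nylon standoff 16 mm across, 26 mm high, upright on the turntable; leave alone.
- reel_c (a point): blue component reel 100 mm across, 14 mm high, lying on the mat; leave alone.
There are look-alikes about, which are no part of the job. Of the things like the part that bears scoop_grip, leave any that is pink; of the rest the smaller one is meant.

How it is judged (in metres and radians):
On the way, in this order (a step that is already met when the one before it is completed fails the run):
1. the tray is tilted up to its stop (over 0.36 rad) with all four pins in the tray within 55 mm of the low-end wall (value of joint tray above 0.36 rad and y of pin0_c in the frame of tray_low between -0.002 and 0.055 m and z of each of pin0_c, pin1_c, pin2_c, pin3_c in the frame of tray_low below 0.045 m and y of pin1_c in the frame of tray_low between -0.002 and 0.055 m and y of pin2_c in the frame of tray_low between -0.002 and 0.055 m and y of pin3_c in the frame of tray_low between -0.002 and 0.055 m), for 0.2 s.
2. the scoop is lifted clear (its floor over 110 mm above the mat) with all four pins in it (height (world z) of scoop_in above 0.11 m and x of pin0_c in the frame of scoop_in between -0.036 and 0.036 m and y of pin0_c in the frame of scoop_in between -0.033 and 0.031 m and z of pin0_c in the frame of scoop_in between 0 and 0.032 m and x of pin1_c in the frame of scoop_in between -0.036 and 0.036 m and y of pin1_c in the frame of scoop_in between -0.033 and 0.031 m and z of pin1_c in the frame of scoop_in between 0 and 0.032 m and x of pin2_c in the frame of scoop_in between -0.036 and 0.036 m and y of pin2_c in the frame of scoop_in between -0.033 and 0.031 m and z of pin2_c in the frame of scoop_in between 0 and 0.032 m and x of pin3_c in the frame of scoop_in between -0.036 and 0.036 m and y of pin3_c in the frame of scoop_in between -0.033 and 0.031 m and z of pin3_c in the frame of scoop_in between 0 and 0.032 m), for 0.2 s.
At the end, for the whole second after the job is handed in: The scoop stands level (within 0.08 rad) on the turntable, the middle of its floor within 30 mm of the middle of the white outline, with all four pins inside it; it is released, and the tray is still tilted (over 0.30 rad) (x of pin0_c in the frame of scoop_in between -0.036 and 0.036 m and y of pin0_c in the frame of scoop_in between -0.033 and 0.031 m and z of pin0_c in the frame of scoop_in between 0 and 0.032 m and x of pin1_c in the frame of scoop_in between -0.036 and 0.036 m and y of pin1_c in the frame of scoop_in between -0.033 and 0.031 m and z of pin1_c in the frame of scoop_in between 0 and 0.032 m and x of pin2_c in the frame of scoop_in between -0.036 and 0.036 m and y of pin2_c in the frame of scoop_in between -0.033 and 0.031 m and z of pin2_c in the frame of scoop_in between 0 and 0.032 m and x of pin3_c in the frame of scoop_in between -0.036 and 0.036 m and y of pin3_c in the frame of scoop_in between -0.033 and 0.031 m and z of pin3_c in the frame of scoop_in between 0 and 0.032 m and horizontal distance between scoop_in and pad below 0.03 m and z of scoop_in in the frame of pad between -0.003 and 0.008 m and angle between scoop_in's own z axis and vertical below 0.08 rad and value of joint tray above 0.3 rad and contact force between the fingers and scoop below 0.1 N); the robot touches nothing.
It fails at once if the fingers touch a pin (contact force between the fingers and pin0 above 0.3 N or contact force between the fingers and pin1 above 0.3 N or contact force between the fingers and pin2 above 0.3 N or contact force between the fingers and pin3 above 0.3 N).
It fails at once if one of the other parts is moved by more than 30 mm (distance of any of buzzer_c, spreader_c, socket_c, crystal_c, standoff_c, reel_c from where it was at the start of the episode above 0.03 m).
It also fails if it takes over 72 s, if anything falls off the work surface, if the arm or the gripper's body presses on something with over 40 N, if the wrist force passes 120 N, or if a joint passes its speed limit or range.

## Working session

There is one attempt and no reset: what is moved stays moved. The work goes in short steps, each a Python script; the robot and the scene stay as the last script left them, time stands still between calls to the robot, and variables do not carry over. Pictures are saved under pics/ and viewed, and the job is handed in when it is done.

```bash
ls; mkdir -p pics; cat > h.py <<'E'
import numpy as np, cv2, json
from bench import bot, solve_ik, imaging
def cap(n,f):
    m=imaging.camera_model(n); im=imaging.capture(n); cv2.imwrite('pics/'+f+'.png',im)
    import pickle; pickle.dump((m,im),open('pics/'+f+'.pkl','wb')); return m,im
def load(f):
    import pickle; return pickle.load(open('pics/'+f+'.pkl','rb'))
def ray(m,u,v):
    K=np.array(m['K']);k=m['k1']
    d=cv2.undistortPoints(np.array([[[u,v]]],float),K,np.array([k,0,0,0,0.]))[0,0]
    # distortion: drawn at (1+k1 r^2) * slope
    return np.array(m['position'],float), np.array(m['rotation'])@np.array([d[0],-d[1],-1.])
def onz(m,u,v,z):
    o,d=ray(m,u,v); return o+d*(z-o[2])/d[2]
def proj(m,P):
    K=np.array(m['K']);p=np.array(m['rotation']).T@(np.array(P,float)-np.array(m['position'],float))
    x,y=p[0]/-p[2],-p[1]/-p[2]; s=1+m['k1']*(x*x+y*y)
    return K[0,0]*x*s+K[0,1]*y*s+K[0,2],K[1,1]*y*s+K[1,2]
def tri(rs):
    A=np.zeros((3,3));b=np.zeros(3)
    for o,d in rs:
        d=d/np.linalg.norm(d);M=np.eye(3)-np.outer(d,d);A+=M;b+=M@o
    return np.linalg.solve(A,b)
E
python3 - <<'E'
from h import *
for n in ['scene','side','wrist']:
    m,im=cap(n,n+'0'); print(n,{k:np.round(v,3).tolist() for k,v in m.items()})
print(bot.get_state())
E
```

```text
pics
scene {'K': [[468.061, 0.0, 278.752], [0.0, 468.061, 205.764], [0.0, 0.0, 1.0]], 'k1': -0.061, 'position': [1186.281, -602.143, 900.313], 'rotation': [0.785, 0.005, 0.823]}
side {'K': [[539.371, 0.0, 285.947], [0.0, 539.371, 213.062], [0.0, 0.0, 1.0]], 'k1': -0.171, 'position': [57.296, -655.403, 1016.829], 'rotation': [0.712, -0.003, -0.679]}
wrist {'K': [[330.603, 0.0, 277.83], [0.0, 330.603, 212.31], [0.0, 0.0, 1.0]], 'k1': -0.063, 'position': [138.959, 537.65, 373.449], 'rotation': [-0.326, 0.001, 1.169]}
{'t': 0.15, 'qpos': array([ 1.03480329e+00,  3.26838306e-01, -1.93334670e-01,  1.05200516e+00,
        3.18483452e-05,  1.43658301e+00]), 'joint_velocities': array([ 0.00074279, -0.00205615,  0.00431944,  0.0004913 , -0.00156625,
        0.00032774]), 'effort': array([ 1.36846029e-03, -4.43704319e+01,  2.62664241e+01,  1.04791392e-02,
       -6.84978227e-05,  1.44959535e-05]), 'tcp_pos': array([214.84348972, 505.82811003, 230.65390483]), 'orientation': array([-3.14022754e+00, -2.16462373e-04,  2.73981276e+00]), 'contact_force': array([ 0.3275439 , -0.78881285, -0.66277345]), 'wrist_torque': array([ 0.00121338,  0.00526515, -0.00185245]), 'opening': 1.0045662496744074}
```

```bash
cat >> h.py <<'E'
from scipy.spatial.transform import Rotation as Ro
def rp(r): return Ro.from_euler('xyz',r).as_matrix()
def fix(m):
    m=dict(m); r=np.array(m['rotation'])
    if r.shape==(3,): m['rotation']=rp(r)
    return m
_cap,_load=cap,load
def cap(n,f):
    m,im=_cap(n,f); return fix(m),im
def load(f):
    m,im=_load(f); return fix(m),im
E
python3 -c "
from h import *
for n in ['scene0','side0','wrist0']:
    m,im=load(n); print(m['rotation'][:,2], proj(m,[0,0,0]),proj(m,[500,0,0]))
    cv2.imwrite('pics/%s_b.png'%n,cv2.resize(im,(800,600)))
"
```

```text
[ 0.52075423 -0.47822779  0.70718683] (np.float64(169.78329145547957), np.float64(125.26730362236638)) (np.float64(271.172932453562), np.float64(202.55594870366514))
[-0.41199753 -0.50736956  0.75685808] (np.float64(66.74363433746274), np.float64(358.79434400946445)) (np.float64(256.68947438125207), np.float64(241.59197630903014))
[-0.293975    0.12619408  0.94744591] (np.float64(-135.428080982224), np.float64(180.72378632368296)) (np.float64(70.60789114590114), np.float64(443.4914856020673))
```

View pics/scene0.png

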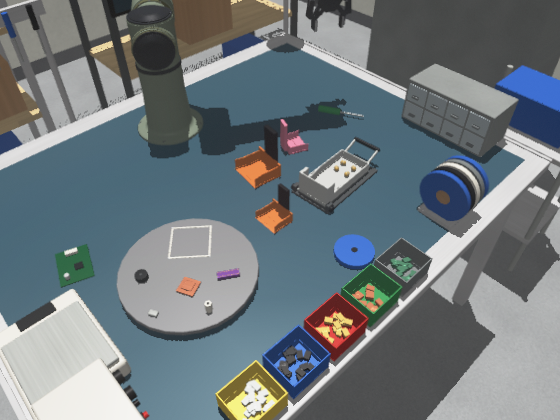

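View pics/side0.png

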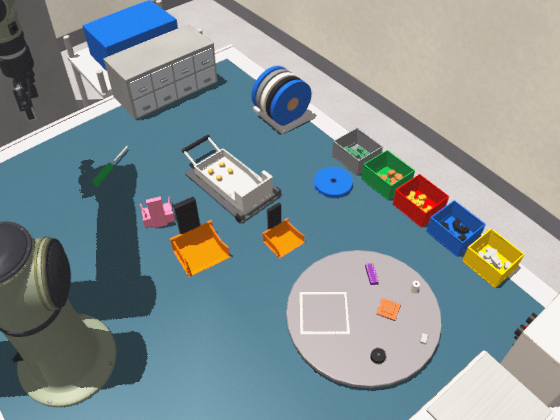

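View pics/wrist0.png

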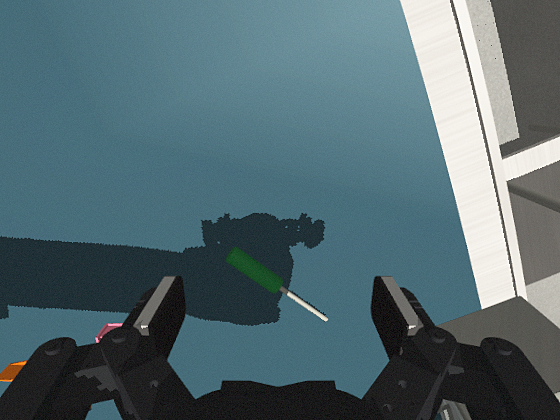

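```bash
python3 -c "
from h import *
def crop(f,x0,y0,w,h,s,o):
    m,im=load(f); c=cv2.resize(im[y0:y0+h,x0:x0+w],None,fx=s,fy=s,interpolation=cv2.INTER_CUBIC); cv2.imwrite('pics/'+o+'.png',c)
crop('scene0',230,120,160,120,5,'sc_c'); crop('side0',140,125,160,120,5,'si_c')
"
```

```text
(no output)
```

View pics/sc_c.png

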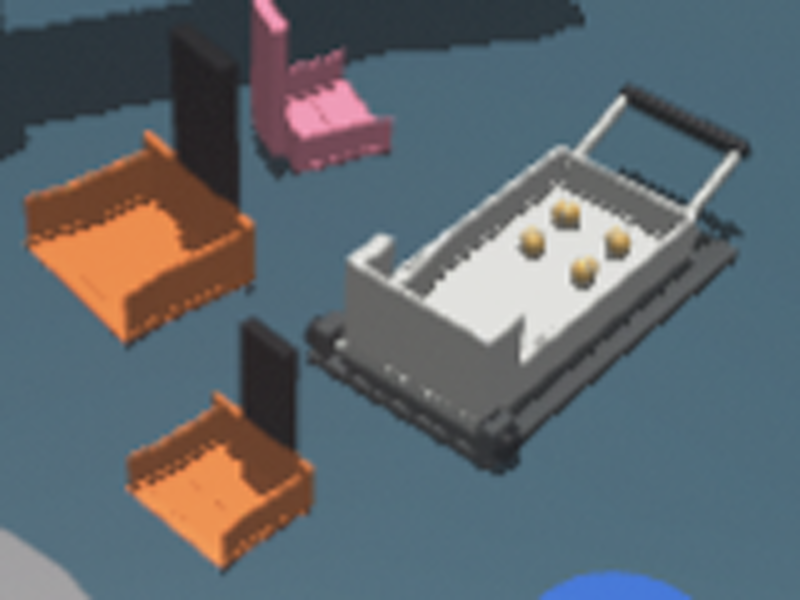

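View pics/si_c.png

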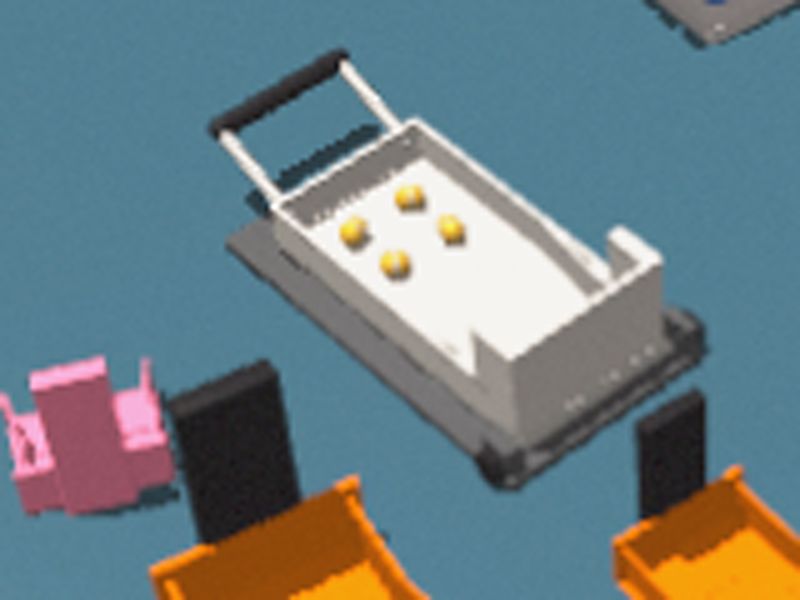

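```bash
cat > m1.py <<'E'
from h import *
ms,_=load('scene0'); mi,_=load('side0')
def S(x,y): return ray(ms,230+x/5-.4,120+y/5-.4)
def I(x,y): return ray(mi,140+x/5-.4,125+y/5-.4)
def T(n,a,b):
    rs=[S(*a),I(*b)]; p=tri(rs)
    e=[np.linalg.norm(np.cross(p-o,d/np.linalg.norm(d))) for o,d in rs]
    print(n,p.round(1),np.round(e,1)); return p
b1=T('bar near',(625,93),(217,129)); b2=T('bar far',(744,149),(343,58))
l1=T('low near',(350,262),(513,360)); l2=T('low far',(492,350),(661,263))
h1=T('hi near',(565,148),(278,205)); h2=T('hi far',(692,212),(413,121))
d=b2-b1; print('len',np.linalg.norm(d),'yaw',np.degrees(np.arctan2(d[1],d[0])))
d=l2-l1; print('len',np.linalg.norm(d),'yaw',np.degrees(np.arctan2(d[1],d[0])))
d=(h1+h2)/2-(l1+l2)/2; print('len',np.linalg.norm(d),'y-dir',np.degrees(np.arctan2(d[1],d[0])))
d=(b1+b2)/2-(l1+l2)/2; print('len',np.linalg.norm(d),'y-dir',np.degrees(np.arctan2(d[1],d[0])))
E
python3 m1.py
python3 -c "
from h import *
def crop(f,x0,y0,w,h,s,o):
    m,im=load(f); c=cv2.resize(im[y0:y0+h,x0:x0+w],None,fx=s,fy=s,interpolation=cv2.INTER_CUBIC); cv2.imwrite('pics/'+o+'.png',c)
crop('scene0',245,175,60,60,10,'sc_s'); crop('side0',250,195,60,66,9,'si_s')
"
```

```text
bar near [507.4 332.5  52.3] [0.2 0.2]
bar far [591.3 339.3  52.7] [1.3 1.3]
low near [522.5  83.5  73.8] [1.2 1.2]
low far [619.   92.5  69.9] [0.4 0.4]
hi near [508.4 277.7  38.8] [1.4 1.4]
hi far [599.  284.8  40.7] [1.3 1.3]
len 84.17773654484748 yaw 4.655772301244634
len 97.05881352940662 yaw 5.31875634725037
len 196.59607435852135 y-dir 95.05340936812422
len 249.55177797420828 y-dir 94.93673484773221
```

View pics/sc_s.png

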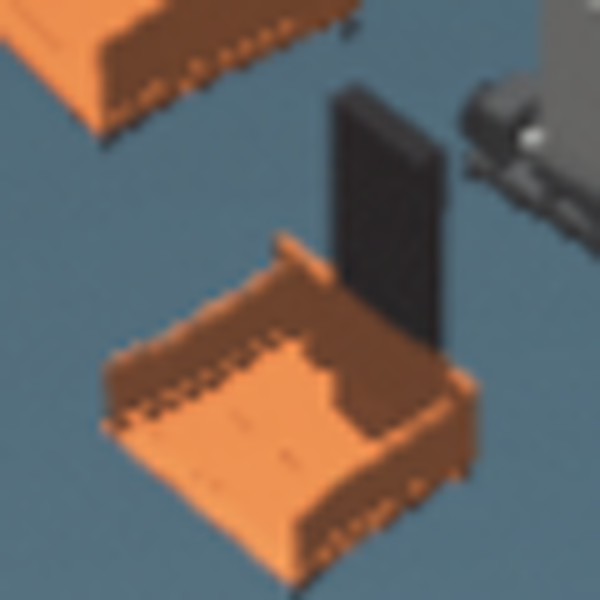

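View pics/si_s.png

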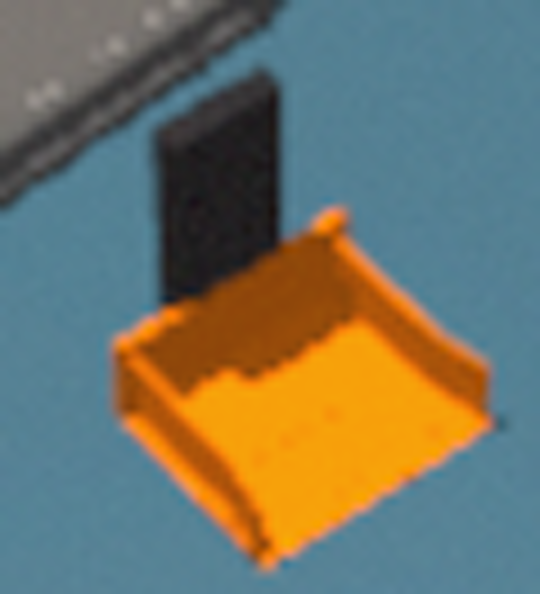

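```bash
cat > m2.py <<'E'
from h import *
ms,_=load('scene0'); mi,_=load('side0')
def S(x,y): return ray(ms,245+x/10-.45,175+y/10-.45)
def I(x,y): return ray(mi,250+x/9-.45,195+y/9-.45)
def T(n,a,b):
    rs=[S(*a),I(*b)]; p=tri(rs)
    e=[np.linalg.norm(np.cross(p-o,d/np.linalg.norm(d))) for o,d in rs]
    print(n,p.round(1),np.round(e,1)); return p
f1=T('front near',(105,427),(265,565)); f2=T('front far',(295,588),(492,425))
t1=T('block top near',(342,92),(158,135)); t2=T('block top far',(432,153),(270,80))
k1=T('back near',(285,238),(118,345));k2=T('back far',(475,390),(335,215))
for a,b in ((f1,f2),(t1,t2),(k1,k2)):
    d=b-a; print(np.linalg.norm(d),np.degrees(np.arctan2(d[1],d[0])), ((a+b)/2).round(1))
d=(t1+t2-f1-f2)/2; print(d,np.hypot(d[0],d[1]),np.degrees(np.arctan2(d[1],d[0]))-90)
for n in ((ms,'scene0'),(mi,'side0')):
  im=load(n[1])[1]; 
# pad outline
for f in ('scene0','side0'):
    m,im=load(f); g=im.min(axis=2); 
    mask=(g>200).astype('uint8'); 
    x0,y0,x1,y1=(160,218,225,268) if f[1]=='c' else (290,285,360,340)
    q=np.zeros_like(mask); q[y0:y1,x0:x1]=mask[y0:y1,x0:x1]
    ys,xs=np.nonzero(q); P=np.array([onz(m,x,y,28)[:2] for x,y in zip(xs,ys)],np.float32)
    print(f,len(P),cv2.minAreaRect(P),P.mean(0))
E
python3 m2.py
```

```text
front near [512.5 -69.5   0.6] [0.4 0.4]
front far [ 5.883e+02 -7.060e+01 -5.000e-01] [0.5 0.5]
block top near [533.2  -1.5  93. ] [0.4 0.4]
block top far [567.   -3.3  94. ] [1.3 1.3]
back near [514.   -5.9  29. ] [0.8 0.8]
back far [587.4  -5.7  26.3] [0.2 0.2]
75.87888397929231 -0.8481144017444621 [ 5.504e+02 -7.000e+01  1.000e-01]
33.79916837128472 -2.9747221554545096 [550.1  -2.4  93.5]
73.3924539417651 0.19607638903745955 [550.7  -5.8  27.7]
[-0.29355083 67.61162886 93.41082528] 67.61226611360735 0.2487607260057274
scene0 211 ((484.4906005859375, -254.90267944335938), (100.84800720214844, 100.73001098632812), 51.031028747558594) [ 488.3352  -257.99197]
side0 520 ((483.8460998535156, -257.10333251953125), (101.9836196899414, 102.9827651977539), 50.97243118286133) [ 478.3114 -257.7824]
```

```bash
cat >> h.py <<'E'
YAW=0.087; TL=np.array([570.6,90.3,16.]); BARZ=36.
def Rx(a): return Ro.from_euler('x',a).as_matrix()
def Rz(a): return Ro.from_euler('z',a).as_matrix()
def hinge(): return TL+Rz(YAW)@np.array([0,-3,-4.])
def trayR(t): return Rz(YAW)@Rx(t)
def trayP(p,t): return hinge()+trayR(t)@(np.array(p,float)-np.array([0,-3,-4.]))
FL=np.pi
def tool(R,flip): # part frame R (z up) -> tool rpy
    return Ro.from_matrix(R@Rx(np.pi)@Rz(np.pi if flip else 0)).as_euler('xyz')
E
python3 - <<'E'
from h import *
def chk(n,p,R):
    for f in (0,1):
        q=solve_ik(list(p),list(tool(R,f))); print(n,f,None if q is None else np.round(q,2))
for t in (0,.2,.42): chk('bar%.2f'%t, trayP([0,247,36],t)+trayR(t)@[0,0,-19],trayR(t))
chk('scoopgrasp',[550,-2.5,56],np.eye(3))
for y in (150,67): 
    chk('scoop in tray',trayP([0,y,56],.42),trayR(.42))
chk('vert',trayP([0,67,100],.42),trayR(0)); chk('back',trayP([0,67,100],.42),trayR(-.25))
for a in np.arange(-3.14,3.14,.52): chk('pad yaw%.2f'%a,[484,-256,28+56],Rz(a))
E
```

```text
bar0.00 0 [ 0.44  0.68 -0.16  0.73  0.   -2.79]
bar0.00 1 [ 0.44  0.68 -0.16  0.73  0.    0.35]
bar0.20 0 [ 0.33  0.57 -0.23  0.72  0.19 -2.9 ]
bar0.20 1 [ 0.33  0.57 -0.23  0.72  0.19  0.25]
bar0.42 0 [ 0.19  0.5  -0.27  0.76  0.42 -3.03]
bar0.42 1 [ 0.19  0.5  -0.27  0.76  0.42  0.11]
scoopgrasp 0 [-0.14  0.51 -0.42  0.65  0.    3.  ]
scoopgrasp 1 [-0.14  0.51 -0.42  0.65  0.   -0.14]
scoop in tray 0 [ 0.01  0.5  -0.29  0.82  0.42  3.06]
scoop in tray 1 [ 0.01  0.5  -0.29  0.82  0.42 -0.09]
scoop in tray 0 [-0.12  0.55 -0.3   0.82  0.41  2.91]
scoop in tray 1 [-0.12  0.55 -0.3   0.82  0.41 -0.23]
vert 0 [ 0.06  0.46 -0.25  0.86  0.    3.12]
vert 1 [ 0.06  0.46 -0.25  0.86  0.   -0.03]
back 0 [ 0.19  0.49 -0.22  0.88 -0.25 -3.03]
back 1 [ 0.19  0.49 -0.22  0.88 -0.25  0.11]
pad yaw-3.14 0 [-0.62  0.46 -0.4   0.71  0.   -0.62]
pad yaw-3.14 1 [-0.62  0.46 -0.4   0.71  0.    2.52]
pad yaw-2.62 0 [-0.62  0.46 -0.4   0.71  0.   -1.14]
pad yaw-2.62 1 [-0.62  0.46 -0.4   0.71  0.    2.  ]
pad yaw-2.10 0 [-0.62  0.46 -0.4   0.71  0.   -1.66]
pad yaw-2.10 1 [-0.62  0.46 -0.4   0.71  0.    1.
[... 351 characters left out ...]
0.4   0.71  0.    2.54]
pad yaw-0.02 1 [-0.62  0.46 -0.4   0.71  0.   -0.6 ]
pad yaw0.50 0 [-0.62  0.46 -0.4   0.71  0.    2.02]
pad yaw0.50 1 [-0.62  0.46 -0.4   0.71  0.   -1.12]
pad yaw1.02 0 [-0.62  0.46 -0.4   0.71  0.    1.5 ]
pad yaw1.02 1 [-0.62  0.46 -0.4   0.71  0.   -1.64]
pad yaw1.54 0 [-0.62  0.46 -0.4   0.71  0.    0.98]
pad yaw1.54 1 [-0.62  0.46 -0.4   0.71 -0.   -2.16]
pad yaw2.06 0 [-0.62  0.46 -0.4   0.71 -0.    0.46]
pad yaw2.06 1 [-0.62  0.46 -0.4   0.71  0.   -2.68]
pad yaw2.58 0 [-0.62  0.46 -0.4   0.71  0.   -0.06]
pad yaw2.58 1 [-0.62  0.46 -0.4   0.71  0.    3.08]
pad yaw3.10 0 [-0.62  0.46 -0.4   0.71  0.   -0.58]
pad yaw3.10 1 [-0.62  0.46 -0.4   0.71  0.    2.56]
```

```bash
python3 - <<'E'
from h import *
p=trayP([0,247,36],0)+[0,0,80-19]
bot.move_ptp(list(p),list(tool(trayR(0),1))); bot.grip(0.42)
m,im=cap('wrist','w1'); print(bot.get_state()['t'],bot.get_state()['tcp_pos'])
E
```

```text
2.1917 [549.08640806 336.43613374 113.03388966]
```

View pics/w1.png

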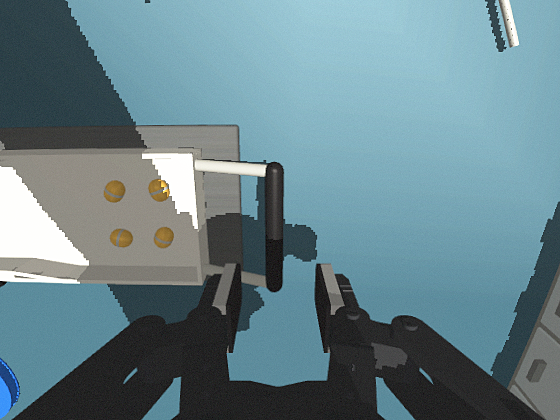

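```bash
python3 - <<'E'
from h import *
m,im=load('w1')
print(m['position'])
g=im.max(axis=2)
xs=[]
for r in range(175,285,5):
    c=np.nonzero(g[r,255:295]<75)[0]
    if len(c): xs.append((r,255+c.min(),255+c.max()))
print(xs)
for u,v in ((275,162),(275,291),(275,175),(275,280)): print(onz(m,u,v,52).round(1))
print(proj(m,trayP([-40,247,36],0)),proj(m,trayP([40,247,36],0)))
# wall top at high end outer corners, z=40: px
for u,v in ((202,165),(203,281)): print(onz(m,u,v,40).round(1))
print(trayP([-49,193,24],0),trayP([49,193,24],0))
E
```

```text
[466.82702485 328.76868715 255.9076238 ]
[(175, np.int64(266), np.int64(282)), (180, np.int64(258), np.int64(282)), (185, np.int64(257), np.int64(282)), (190, np.int64(257), np.int64(282)), (195, np.int64(257), np.int64(282)), (200, np.int64(259), np.int64(282)), (205, np.int64(259), np.int64(282)), (210, np.int64(258), np.int64(282)), (215, np.int64(258), np.int64(282)), (220, np.int64(255), np.int64(284)), (225, np.int64(256), np.int64(291)), (230, np.int64(256), np.int64(293)), (235, np.int64(256), np.int64(292)), (240, np.int64(255), np.int64(293)), (245, np.int64(257), np.int64(294)), (250, np.int64(255), np.int64(294)), (255, np.int64(255), np.int64(294)), (260, np.int64(256), np.int64(282)), (265, np.int64(255), np.int64(282)), (270, np.int64(255), np.int64(281)), (275, np.int64(265), np.int64(282)), (280, np.int64(266), np.int64(282))]
[502.8 330.2  52. ]
[594.5 338.   52. ]
[511.  330.9  52. ]
[585.6 337.3  52. ]
(np.float64(278.37045659877634), np.float64(172.56178725989176)) (np.float64(278.2288853803304), np.float64(284.4772051970774))
[511.1 282.4  40. ]
[598.3 284.3  40. ]
[505.01549739 278.31242783  40.        ] [602.64485027 286.82767635  40.        ]
```

```bash
sed -i 's/TL=np.array(.*16.\])/TL=np.array([570.3,89.6,16.])/' h.py; python3 - <<'E'
from h import *
B=[0,247,36-19]
bot.movel(list(trayP(B,0)),list(tool(trayR(0),1)),max_speed=100)
bot.grip(0.0,60)
s=bot.get_state(); print(s['t'],s['opening'],s['contact_force'])
for t in (.1,.2,.3,.4):
    bot.movel(list(trayP(B,t)),list(tool(trayR(t),1)),max_speed=45)
    s=bot.get_state(); print(s['t'],s['opening'],s['contact_force'].round(1))
r=bot.movel(list(trayP(B,.435)),list(tool(trayR(.435),1)),max_speed=25,threshold=25)
s=bot.get_state(); print(r,s['t'],s['tcp_pos'],s['orientation'],s['contact_force'].round(1))
m,im=cap('side','si2'); m,im=cap('scene','sc2');m,im=cap('wrist','w2')
E
```

```text
3.4917 0.11762617911777602 [-0.02791965 -4.45276298  3.21564971]
4.2 0.11576924242720743 [ 3.1 -6.6 -3.7]
4.9083 0.11515481323995486 [ 3.5 -4.7 -3.4]
5.6167 0.11395439030661633 [ 3.3 -6.2 -4.6]
6.325 0.1169144460944593 [ 3.8 -6.3 -5.4]
True 6.7083 [552.13183322 303.3675612  134.26379323] [ 2.70993028e+00  3.29669655e-04 -3.05454068e+00] [ 1.1  1.9 -0.3]
```

```bash
python3 -c "
from h import *
print(trayP([0,247,17],.42),trayP([0,247,17],.43),bot.get_state()['contact_force'])
def crop(f,x0,y0,w,h,s,o):
    m,im=load(f); c=cv2.resize(im[y0:y0+h,x0:x0+w],None,fx=s,fy=s,interpolation=cv2.INTER_CUBIC); return c
a=crop('sc2',260,90,160,150,4,'');b=crop('si2',130,70,160,150,4,'')
cv2.imwrite('pics/c2.png',cv2.resize(np.hstack([a,b]),None,fx=.62,fy=.62,interpolation=cv2.INTER_AREA))
"
```

```text
[551.47006885 305.48964652 133.11498101] [551.57625877 304.2721537  135.30598135] [1.68020623 4.48075568 4.48848767]
```

View pics/c2.png

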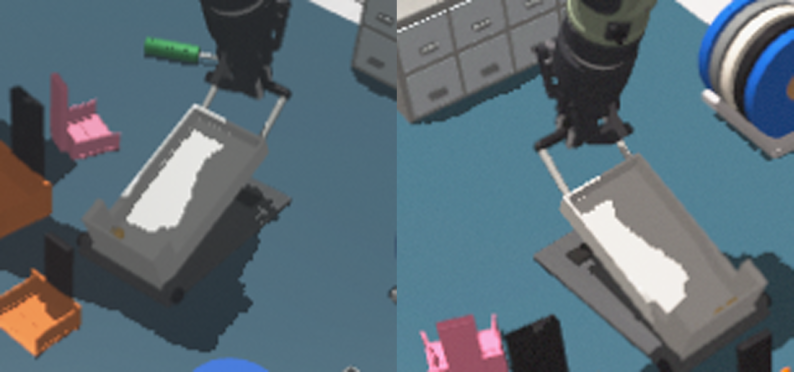

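View pics/w2.png

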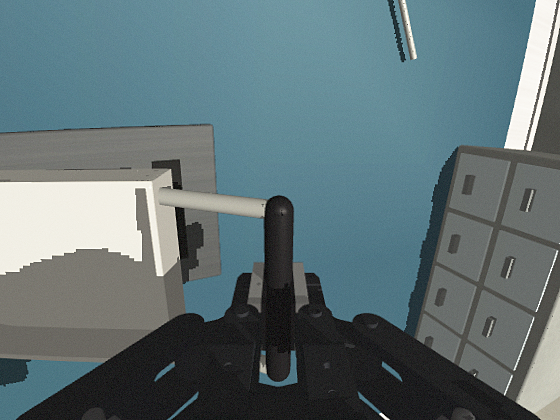

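```bash
python3 - <<'E'
from h import *
bot.grip(0.42)
t=.425
bot.movel(list(trayP([0,247,17+65],t)),list(tool(trayR(t),1)),max_speed=120)
bot.move_ptp([575,60,190],list(tool(np.eye(3),1)))
bot.grip(0.6)
m,im=cap('wrist','w3'); s=bot.get_state(); print(s['t'],s['tcp_pos'],s['contact_force'],m['position'])
cap('scene','sc3');cap('side','si3')
E
```

```text
9.125 [574.90832805  60.52135566 189.90408636] [ 0.4583826  -0.62559088 -0.38241083] [492.36814477  59.99871763 332.72474871]
```

View pics/w3.png

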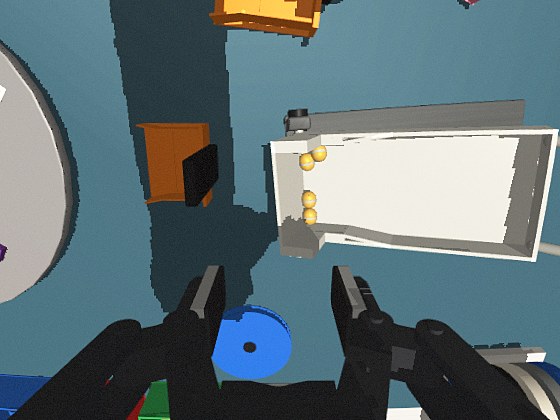

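```bash
python3 -c "
from h import *
m,im=load('w3')
c=cv2.resize(im[95:275,260:440],None,fx=3.3,fy=3.3,interpolation=cv2.INTER_CUBIC); cv2.imwrite('pics/w3a.png',c)
c=cv2.resize(im[105:225,125:235],None,fx=5,fy=5,interpolation=cv2.INTER_CUBIC); cv2.imwrite('pics/w3b.png',c)
"
```

```text
(no output)
```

View pics/w3a.png

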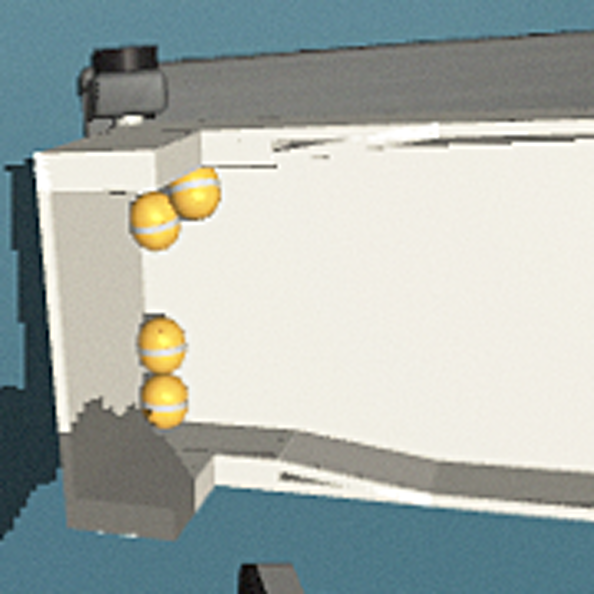

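View pics/w3b.png

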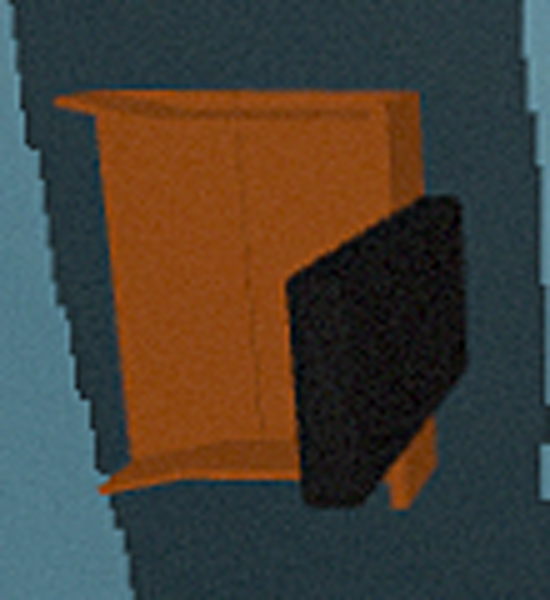

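```bash
python3 - <<'E'
from h import *
m,im=load('w3')
T=.42
def P(n,p,pick):
    u,v=proj(m,trayP(p,T)); print(n,(round((u-260)*3.3+1.15,0),round((v-95)*3.3+1.15,0)),pick)
P('A',[-49,-3,60],(35,152));P('A2',[-49,30,60],(155,150))
P('Ai',[-40,0,60],(52,190));P('A2i',[-40,30,60],(155,190))
P('B',[49,-3,60],(67,530));P('B2',[49,30,60],(180,540))
P('Bi',[40,0,60],(72,498));P('B2i',[40,30,60],(187,505))
P('foot0',[0,0,0],(143,310))
P('wide+',[40,48,24],(0,0));P('wide+',[46,88,24],(0,0));P('flr48',[40,48,0],(283,430))
print('scoop')
def Q(n,p,pick):
    g=np.array([550.2,-2.7,75]); u,v=proj(m,g+np.array(p)); print(n,((u-125)*5+2,(v-105)*5+2),pick)
Q('f1',[-38,-67,-75],(97,118));Q('f2',[38,-67,-75],(130,460))
Q('ft1',[-38,-67,-51],(55,100));Q('ft2',[38,-67,-51],(100,492))
Q('bt',[-18,-5,20],(290,285));Q('bt',[18,-5,20],(303,505));Q('bt',[-18,5,20],(455,200));
Q('br',[18,5,20],(372,505));
E
```

```text
A (np.float64(44.0), np.float64(161.0)) (35, 152)
A2 (np.float64(176.0), np.float64(157.0)) (155, 150)
Ai (np.float64(59.0), np.float64(199.0)) (52, 190)
A2i (np.float64(178.0), np.float64(197.0)) (155, 190)
B (np.float64(77.0), np.float64(533.0)) (67, 530)
B2 (np.float64(196.0), np.float64(547.0)) (180, 540)
Bi (np.float64(85.0), np.float64(504.0)) (72, 498)
B2i (np.float64(195.0), np.float64(515.0)) (187, 505)
foot0 (np.float64(152.0), np.float64(297.0)) (143, 310)
wide+ (np.float64(297.0), np.float64(466.0)) (0, 0)
wide+ (np.float64(450.0), np.float64(500.0)) (0, 0)
flr48 (np.float64(315.0), np.float64(434.0)) (283, 430)
scoop
f1 (np.float64(108.33198163574491), np.float64(93.69607063982234)) (97, 118)
f2 (np.float64(150.34598309488968), np.float64(463.5570527957617)) (130, 460)
ft1 (np.float64(59.3745926356338), np.float64(102.33821885201682)) (55, 100)
ft2 (np.float64(107.86391686229845), np.float64(497.2675295558069)) (100, 492)
bt (np.float64(297.80310910438016), np.float64(273.47768771453104)) (290, 285)
bt (np.float64(318.1419368797368), np.float64(510.15498087295765)) (303, 505)
bt (np.float64(366.2585933686797), np.float64(273.1973040830271)) (455, 200)
br (np.float64(383.62239849929335), np.float64(510.20141031549826)) (372, 505)
```

```bash
sed -i 's/TL=np.array(.*16.\])/TL=np.array([568.5,88.0,16.])/' h.py; python3 - <<'E'
from h import *
o=list(tool(np.eye(3),1))
bot.move_ptp([549.4,-3.8,150],o)
bot.movel([549.4,-3.8,56],o,max_speed=110)
bot.grip(0.0,60)
s=bot.get_state(); print(s['t'],s['opening'],s['tcp_pos'],s['contact_force'].round(1))
bot.movel([549.4,-3.8,170],o,max_speed=120)
s=bot.get_state(); print(s['t'],s['opening'],s['tcp_pos'],s['contact_force'].round(1))
cap('wrist','w4');cap('side','si4')
E
```

```text
11.1 0.10991802788417523 [549.84419397  -4.10750674  56.56819099] [-0.3 -0.7  2.5]
12.2 0.11243009168672129 [548.70521002  -3.69917441 169.12258758] [-0.1  0.6 -1.8]
```

View pics/w4.png

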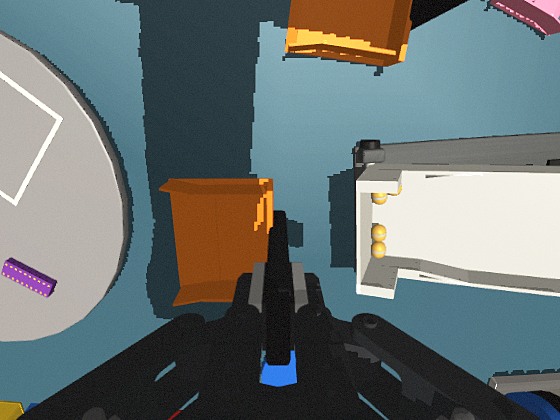

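View pics/si4.png

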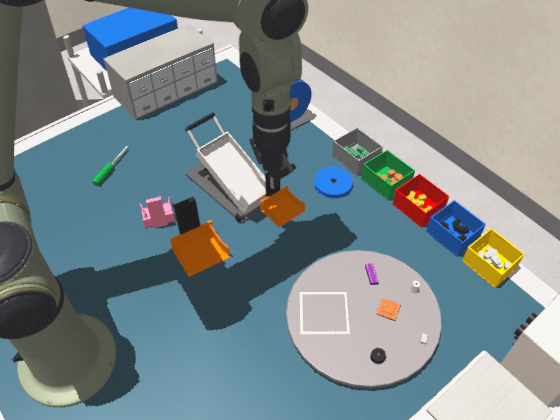

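```bash
python3 -c "
from h import *
m,im=load('w4')
c=cv2.resize(im[165:320,150:300],None,fx=3.8,fy=3.8,interpolation=cv2.INTER_CUBIC); cv2.imwrite('pics/w4a.png',c)
tc=np.array([548.7,-3.7,169.1]); g=tc+[0,0,19]
for n,p in dict(ft1=[-38,-67,-51],ft2=[38,-67,-51],f1=[-38,-67,-75],f2=[38,-67,-75],b=[-36,-4,-45],bt1=[-18,0,20],bt2=[18,0,20]).items():
    u,v=proj(m,g+np.array(p)); print(n,(u-150)*3.8+1.4,(v-165)*3.8+1.4)
"
```

```text
ft1 26.900187677426388 85.50001542032945
ft2 82.43135066681901 535.0512140158994
f1 77.86406701578443 49.06753564828858
f2 121.7289858152848 458.66067530811034
b 461.8040187158083 109.36599743660305
bt1 492.3122976976558 473.1820890209084
bt2 491.63811998943464 768.3182066140865
```

View pics/w4a.png

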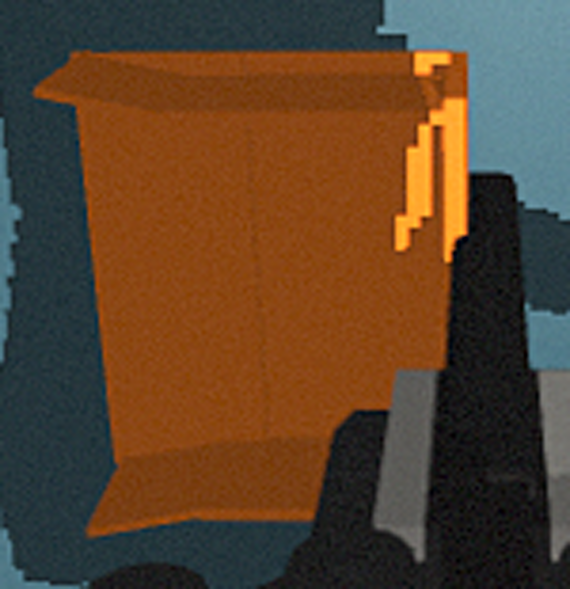

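```bash
python3 -c "
from h import *
m,im=load('w4')
c=cv2.resize(im[140:310,340:480],None,fx=4,fy=4,interpolation=cv2.INTER_CUBIC)
T=.425
for p in ([-49,-3,60],[-49,30,60],[-40,0,60],[-40,30,60],[49,-3,60],[49,30,60],[40,0,60],[40,30,60],[40,48,0],[46,88,0]):
    u,v=proj(m,trayP(p,T)); cv2.circle(c,(int((u-340)*4+1.5),int((v-140)*4+1.5)),2,(0,0,255),-1)
cv2.imwrite('pics/w4b.png',c)
"
```

```text
(no output)
```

View pics/w4b.png

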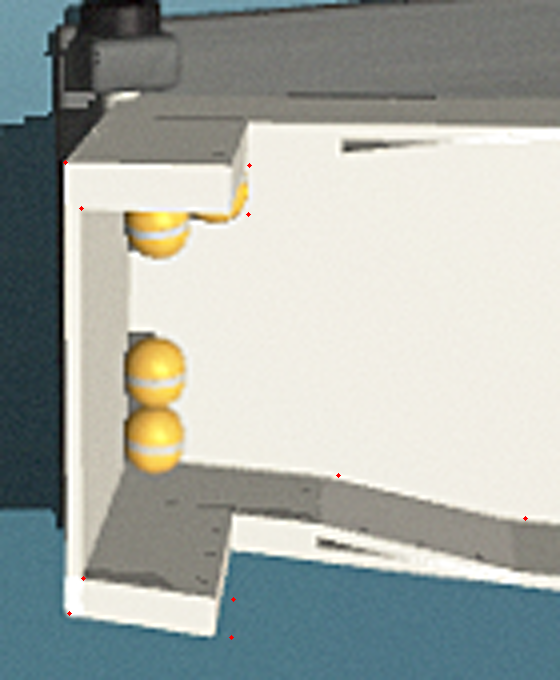

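```bash
cat >> h.py <<'E'
T=.425
def sp(yt,zt,ts,x=0.):
    "TCP pose for scoop tip (mid front edge underside) at tray coords, scoop tilt ts"
    R=trayR(ts); return list(trayP([x,yt,zt],T)+R@np.array([0,67,56.])), list(tool(R,1))
def st(msg=''):
    s=bot.get_state(); f=trayR(T).T@s['contact_force']; print(msg,round(s['t'],2),s['tcp_pos'].round(1),'Ftray',f.round(1),'op',round(s['opening'],3)); return f
E
python3 - <<'E'
from h import *
o=list(tool(np.eye(3),1))
bot.movel([549.4,-3.8,235],o,max_speed=150)
ts=T+.03
p,r=sp(75,60,ts); bot.move_ptp(p,r); st()
p,r=sp(75,12,ts); bot.movel(p,r,max_speed=80); st()
cap('wrist','w5');cap('scene','sc5')
E
```

```text
13.6 [561.5 164.4 181.5] Ftray [-0.7 -0.6 -1.4] op 0.113
 14.35 [560.4 184.6 138.9] Ftray [ 0.3 -1.1 -1.7] op 0.108
```

View pics/w5.png

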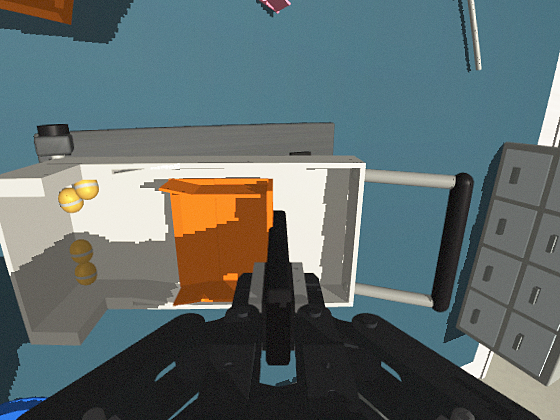

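View pics/sc5.png

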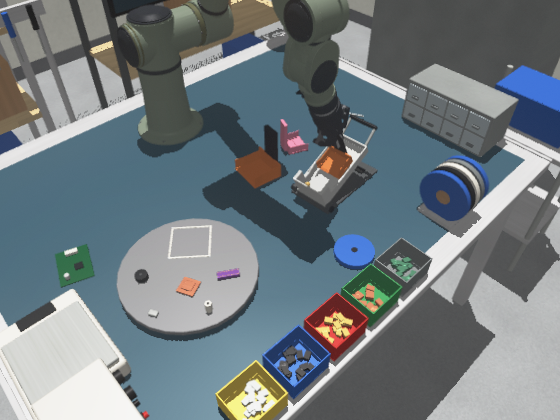

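```bash
python3 - <<'E'
from h import *
ts=T+.03
f0=st('pre')
p,r=sp(75,-8,ts); h=bot.movel(p,r,max_speed=20,threshold=4); f=st('touch %s'%h)
s=bot.get_state()
d=trayR(T).T@(s['tcp_pos']-np.array(sp(75,0,ts)[0])); print('offset in tray',d.round(2))
E
```

```text
pre 14.45 [560.6 184.5 139.1] Ftray [-0.1 -0.  -0.2] op 0.105
touch True 15.1 [559.6 189.7 127.5] Ftray [-0.1  1.9  3.4] op 0.109
offset in tray [-0.05  0.1  -0.15]
```

```bash
python3 - <<'E'
from h import *
ts=T+.03; z=-0.6; x=0.
for y in (62,50,40,32):
    p,r=sp(y,z,ts,x); h=bot.movel(p,r,max_speed=35,threshold=18); f=st('y%d z%.2f x%.1f %s'%(y,z,x,h))
    s=bot.get_state(); print((trayR(T).T@(s['tcp_pos']-np.array(p))).round(2))
    if h: break
    if f[2]<2: z-=.5
    if f[2]>8: z+=.4
    if abs(f[0])>3: x+=np.sign(f[0])*.4
cap('wrist','w6')
E
```

```text
y62 z-0.60 x0.0 False 15.61 [561.4 178.2 122.3] Ftray [0.7 1.6 4.7] op 0.112
[0.76 0.32 0.54]
y50 z-0.60 x0.0 False 16.1 [562.3 167.4 117.5] Ftray [0.6 2.4 5.8] op 0.11
[0.76 0.48 0.61]
y40 z-0.60 x0.0 False 16.53 [563.2 158.4 113.4] Ftray [0.3 2.2 6.1] op 0.105
[0.84 0.52 0.67]
y32 z-0.60 x0.0 False 16.91 [563.9 151.1 110.2] Ftray [-0.2  2.6  6.3] op 0.106
[0.88 0.57 0.74]
```

View pics/w6.png

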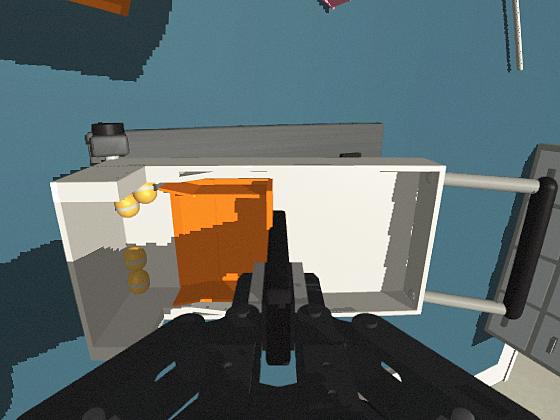

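```bash
python3 - <<'E'
from h import *
ts=T+.03; z=-0.5; x=0.
for y in (24,17,11):
    p,r=sp(y,z,ts,x); h=bot.movel(p,r,max_speed=30,threshold=18); f=st('y%d z%.2f x%.1f %s'%(y,z,x,h))
    s=bot.get_state(); print((trayR(T).T@(s['tcp_pos']-np.array(p))).round(2))
    if h: break
    if f[2]<2: z-=.4
    if f[2]>8: z+=.4
    if abs(f[0])>3: x+=np.sign(f[0])*.4
cap('wrist','w7')
E
```

```text
y24 z-0.50 x0.0 False 17.38 [564.5 143.9 106.9] Ftray [0.1 3.  6.6] op 0.108
[0.84 0.6  0.68]
y17 z-0.50 x0.0 False 17.76 [565.1 137.6 104.2] Ftray [0.3 2.6 6.5] op 0.111
[0.88 0.78 0.76]
y11 z-0.50 x0.0 False 18.11 [565.6 132.3 101.9] Ftray [0.1 4.2 6.4] op 0.111
[0.93 0.96 0.83]
```

View pics/w7.png

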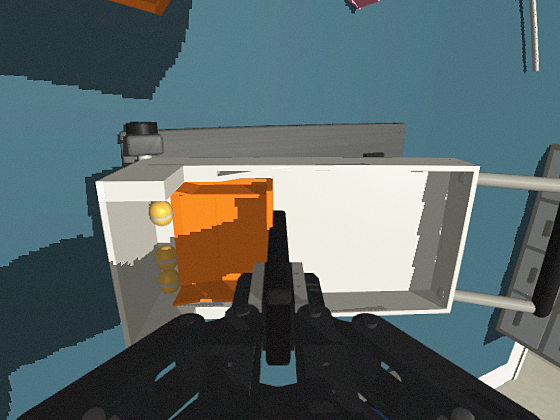

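```bash
python3 -c "
from h import *
m,im=load('w7')
c=cv2.resize(im[155:325,90:290],None,fx=4,fy=3.5,interpolation=cv2.INTER_CUBIC);cv2.imwrite('pics/w7a.png',c)"
```

```text
(no output)
```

View pics/w7a.png

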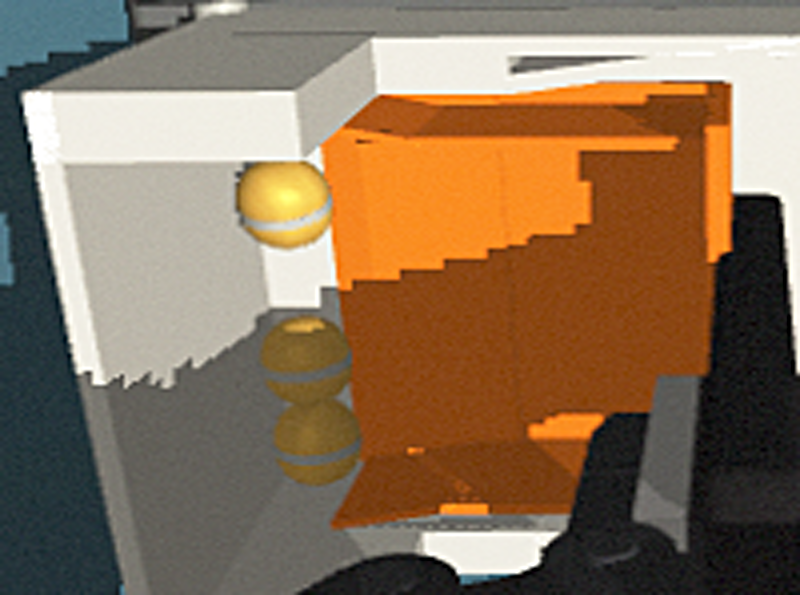

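```bash
python3 - <<'E'
from h import *
bot.grip(0.0,100)
ts=T+.03; z=-0.5; x=0.
for y in (6,2,-2):
    p,r=sp(y,z,ts,x); h=bot.movel(p,r,max_speed=22,threshold=22); f=st('y%d z%.2f x%.1f %s'%(y,z,x,h))
    s=bot.get_state(); print((trayR(T).T@(s['tcp_pos']-np.array(p))).round(2))
    if h: break
cap('wrist','w8')
m,im=load('w8')
c=cv2.resize(im[155:325,90:290],None,fx=4,fy=3.5,interpolation=cv2.INTER_CUBIC);cv2.imwrite('pics/w8a.png',c)
E
```

```text
y6 z-0.50 x0.0 False 18.75 [566.  130.5 101.8] Ftray [-1.3 12.9 12.2] op 0.102
[1.23 4.25 1.54]
y2 z-0.50 x0.0 False 19.08 [566.3 129.1 101.7] Ftray [-2.5 20.4 16.7] op 0.104
[1.37 6.92 2.07]
y-2 z-0.50 x0.0 False 19.42 [566.5 121.5  97.3] Ftray [-1.2  7.4 10.1] op 0.101
[0.93 2.16 1.12]
```

View pics/w8a.png

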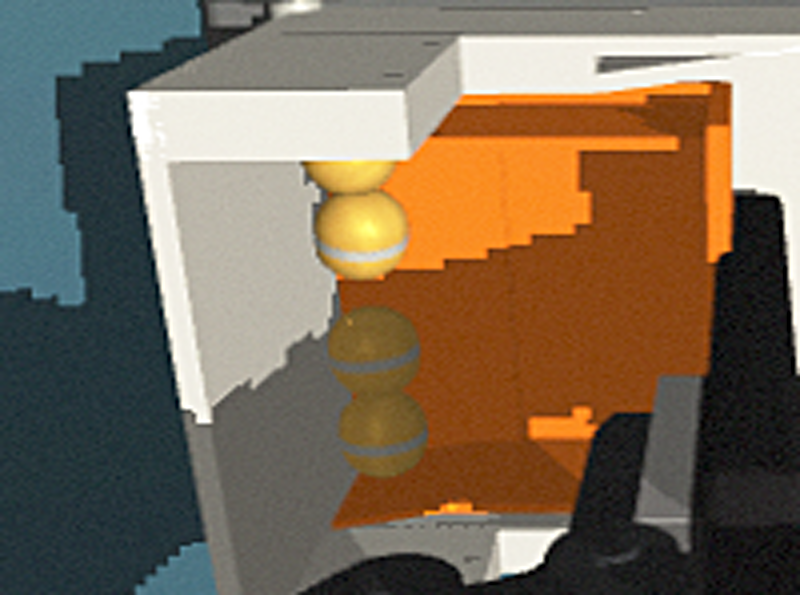

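```bash
python3 - <<'E'
from h import *
y=-0.6
for ts in (.455,.40,.34,.27,.20,.13,.06,0.):
    a=max(0,T-ts); zt=75*np.sin(a)+(1.2 if ts<.42 else .3)
    p,r=sp(y,zt,ts); h=bot.movel(p,r,max_speed=25,threshold=25); f=st('ts%.2f zt%.1f y%.1f %s'%(ts,zt,y,h))
    s=bot.get_state(); print((trayR(T).T@(s['tcp_pos']-np.array(p))).round(2))
    if h: break
    if f[1]>8: y+=.5
    if f[1]<1: y-=.3
cap('wrist','w9')
m,im=load('w9')
c=cv2.resize(im[120:325,90:290],None,fx=4,fy=2.9,interpolation=cv2.INTER_CUBIC);cv2.imwrite('pics/w9a.png',c)
E
```

```text
ts0.46 zt0.3 y-0.6 False 19.72 [565.9 121.5  97.2] Ftray [0.2 3.3 4.5] op 0.107
[0.34 0.81 0.28]
ts0.40 zt3.1 y-0.6 False 19.99 [564.6 124.9  96.7] Ftray [ 0.4  2.6 -0.3] op 0.107
[-0.68  0.67 -0.76]
ts0.34 zt7.6 y-0.6 False 20.27 [564.7 127.5  98.5] Ftray [0.4 4.4 0. ] op 0.1
[-0.34  0.6  -0.44]
ts0.27 zt12.8 y-0.6 False 20.55 [564.5 130.4 100. ] Ftray [0.4 4.8 0.4] op 0.104
[-0.3   0.55 -0.37]
ts0.20 zt17.9 y-0.6 False 20.82 [564.4 133.1 101.2] Ftray [-1.   6.   0.7] op 0.099
[-0.17  0.55 -0.26]
ts0.13 zt23.0 y-0.6 False 21.07 [564.2 135.7 101.8] Ftray [-1.4  6.6  1.4] op 0.102
[-0.1   0.59 -0.24]
ts0.06 zt28.0 y-0.6 False 21.32 [564.1 138.  102. ] Ftray [-1.6  6.9  0.8] op 0.105
[-0.05  0.63 -0.32]
ts0.00 zt32.1 y-0.6 False 21.57 [563.9 139.9 101.7] Ftray [-2.   7.7 -0.3] op 0.106
[-0.11  0.64 -0.48]
```

View pics/w9a.png

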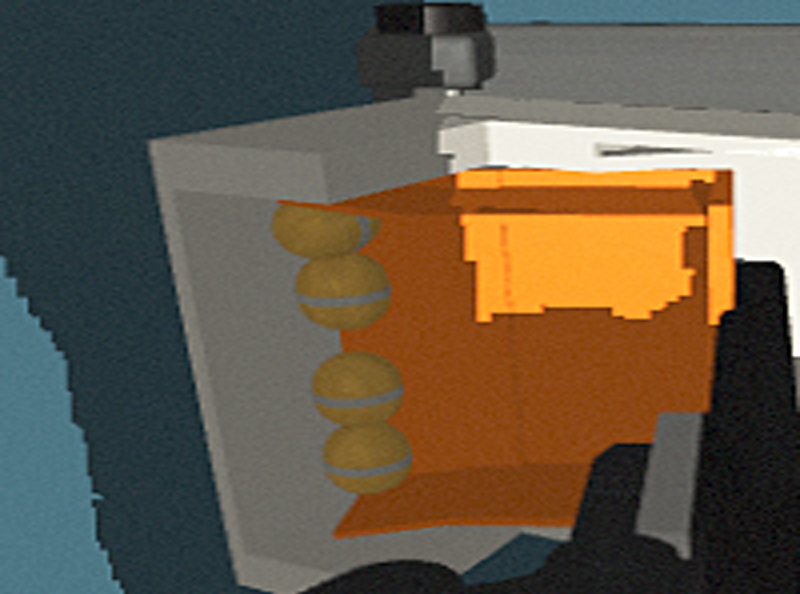

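```bash
python3 - <<'E'
from h import *
y=-0.4
for ts in (-.06,-.12,-.18,-.24):
    a=T-ts; zt=75*np.sin(a)+1
    p,r=sp(y,zt,ts); h=bot.movel(p,r,max_speed=22,threshold=25); f=st('ts%.2f zt%.1f y%.1f %s'%(ts,zt,y,h))
    if h: break
bot.dwell(.6)
cap('wrist','w10')
m,im=load('w10')
c=cv2.resize(im[120:325,90:290],None,fx=4,fy=2.9,interpolation=cv2.INTER_CUBIC);cv2.imwrite('pics/w10a.png',c)
E
```

```text
ts-0.06 zt36.0 y-0.4 False 21.88 [563.7 141.6 101.1] Ftray [-1.7  7.9  0.3] op 0.107
ts-0.12 zt39.9 y-0.4 False 22.12 [563.7 143.1 100.2] Ftray [-1.   8.6 -0.6] op 0.102
ts-0.18 zt43.7 y-0.4 False 22.38 [563.8 144.3  99.2] Ftray [-1.8  8.8 -0.3] op 0.106
ts-0.24 zt47.3 y-0.4 False 22.62 [563.9 145.3  97.8] Ftray [-1.4  8.2 -0.2] op 0.101
```

View pics/w10a.png

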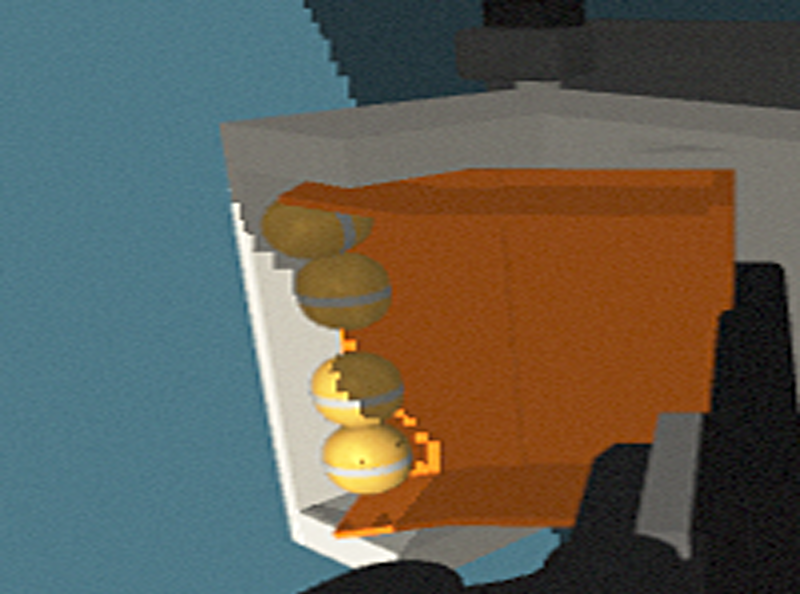

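```bash
python3 - <<'E'
from h import *
y=.6
for ts in (-.24,-.30,-.36):
    a=T-ts; zt=72*np.sin(a)+1
    p,r=sp(y,zt,ts); h=bot.movel(p,r,max_speed=20,threshold=25); f=st('ts%.2f zt%.1f y%.1f %s'%(ts,zt,y,h))
    if h: break
bot.dwell(.4)
cap('wrist','w11')
m,im=load('w11')
c=cv2.resize(im[120:325,90:290],None,fx=4,fy=2.9,interpolation=cv2.INTER_CUBIC);cv2.imwrite('pics/w11a.png',c)
E
```

```text
ts-0.24 zt45.4 y0.6 False 23.53 [564.1 145.8  97.1] Ftray [-0.9  6.9  0.4] op 0.105
ts-0.30 zt48.7 y0.6 False 23.78 [563.7 146.8  94.7] Ftray [-1.1  6.7 -0.8] op 0.103
ts-0.36 zt51.9 y0.6 False 24.04 [563.7 147.6  92.4] Ftray [-0.7  5.7 -1.6] op 0.103
```

View pics/w11a.png

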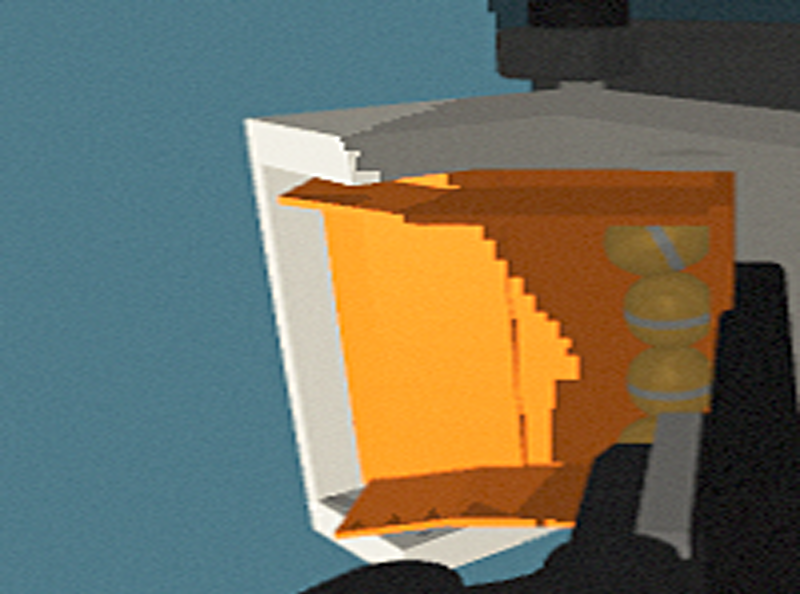

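```bash
python3 - <<'E'
from h import *
s=bot.get_state(); r=tool(trayR(-.36),1); p=s['tcp_pos']
bot.movel(list(p+[0,2,60]),list(r),max_speed=60,threshold=25); st()
bot.movel(list(p+[0,2,130]),list(r),max_speed=80); st()
bot.dwell(.5)
cap('wrist','w12');cap('side','si12');cap('scene','sc12')
E
```

```text
25.63 [563.4 149.5 152.1] Ftray [-1.1  0.  -1.5] op 0.101
 26.66 [563.4 149.4 221.9] Ftray [ 0.1 -0.8 -1.4] op 0.106
```

View pics/w12.png

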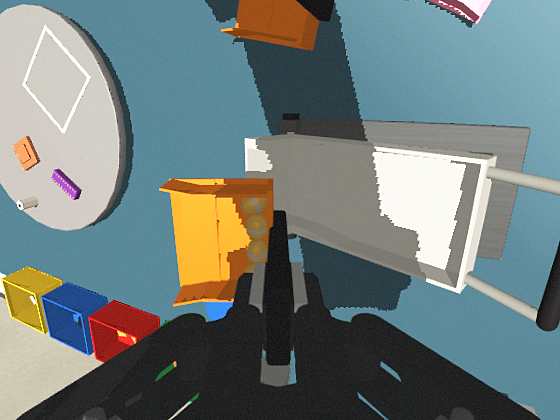

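View pics/si12.png

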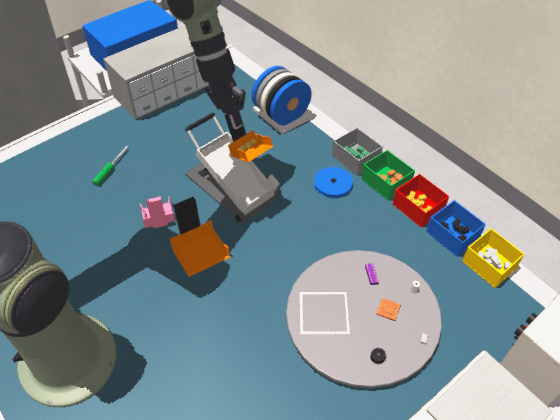

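```bash
cat >> h.py <<'E'
PAD=np.array([484.2,-256.,28.]); PY=-.68
def pp(h,ts,pad=None):
    pad=PAD if pad is None else pad
    R=Rz(PY)@Rx(ts); tip=pad+[0,0,h]+Rz(PY)@np.array([0,-30.5,0])  # scoop tip
    return list(tip+R@np.array([0,67,56.])), list(tool(R,1))
E
python3 - <<'E'
from h import *
m,im=load('w12')
P=np.array([onz(m,u,v,28)[:2] for u,v in ((46,25),(90,78),(63,132),(24,85))]); print(P.round(0),P.mean(0))
for u,v in ((302,293),(347,293),(349,333),(301,332)): pass
p,r=pp(90,-.32); print(p)
bot.movel(p,r,max_speed=130); st()
p,r=pp(35,-.25); bot.movel(p,r,max_speed=60); st()
cap('wrist','w13')
E
```

```text
[[ 415. -263.]
 [ 479. -189.]
 [ 553. -251.]
 [ 493. -325.]] [ 484.97144823 -256.98115781]
[np.float64(516.088924071891), np.float64(-216.56578803919123), np.float64(150.0812238513368)]
 30.35 [ 516.2 -216.2  150.2] Ftray [ 0.2 -0.2 -0.9] op 0.102
 31.32 [ 514.9 -218.6  101. ] Ftray [-0.5 -1.2 -1.6] op 0.101
```

View pics/w13.png

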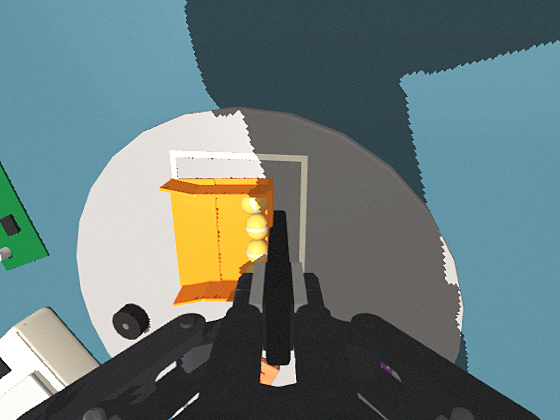

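```bash
python3 - <<'E'
from h import *
p,r=pp(20,-.1); bot.movel(p,r,max_speed=30)
p,r=pp(10,0.); bot.movel(p,r,max_speed=20); st()
p,r=pp(-4,0.); h=bot.movel(p,r,max_speed=15,threshold=3); st(h)
s=bot.get_state(); print(s['tcp_pos']-np.array(pp(0,0.)[0]))
cap('wrist','w14');cap('scene','sc14')
m,im=load('w14')
c=cv2.resize(im[130:330,140:320],None,fx=4,fy=3,interpolation=cv2.INTER_CUBIC);cv2.imwrite('pics/w14a.png',c)
E
```

```text
32.23 [ 507.3 -227.3   94. ] Ftray [-0.1 -1.1 -2.6] op 0.103
True 32.88 [ 507.2 -227.4   84.7] Ftray [-1.2  2.4  4.3] op 0.104
[0.02806266 0.18363531 0.65384709]
```

View pics/w14a.png

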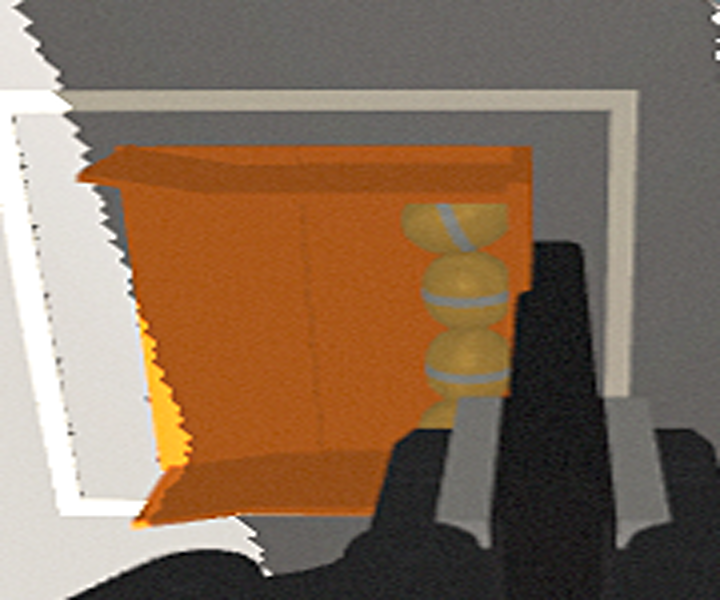

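```bash
python3 - <<'E'
from h import *
bot.grip(0.4); st('open')
s=bot.get_state(); o=list(s['orientation'])
p=s['tcp_pos']; r=tool(Rz(PY),1)
bot.movel(list(p+[0,0,110]),list(r),max_speed=100); st('up')
q=Rz(PY)@np.array([0,40,0.])
bot.movel(list(p+[0,0,150]+q),list(r),max_speed=100); st('up')
cap('wrist','w15');cap('scene','sc15');cap('side','si15')
for f,(a,b,c,d) in dict(sc15=(220,270,160,220),).items(): pass
m,im=load('sc15'); A=cv2.resize(im[90:310,120:400],(700,550),interpolation=cv2.INTER_CUBIC); cv2.imwrite('pics/sc15a.png',A)
E
```

```text
open 33.34 [ 506.1 -226.8   83.5] Ftray [-0.2  0.6 -0.5] op 0.399
up 34.59 [ 505.7 -226.5  192.7] Ftray [-0.3 -0.4  0.7] op 0.404
up 35.31 [ 531.  -195.5  233.1] Ftray [-0.3  0.3  0. ] op 0.401
```

View pics/w15.png

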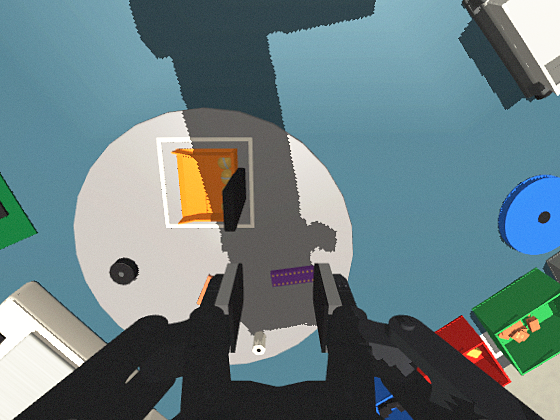

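View pics/sc15a.png

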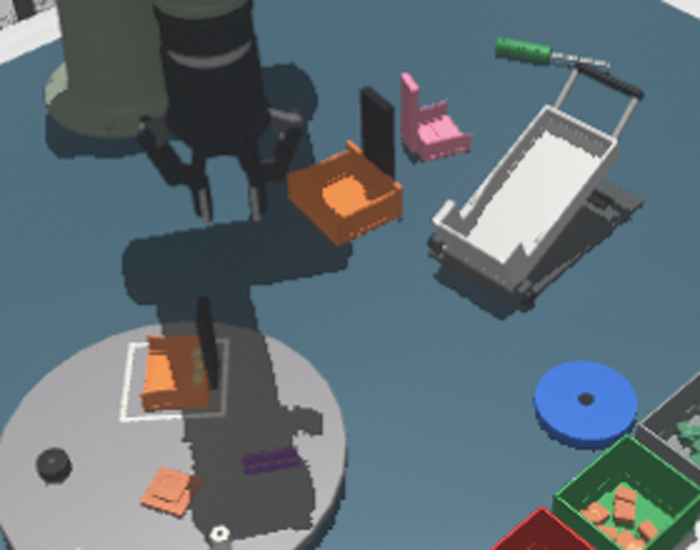

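View pics/si15.png

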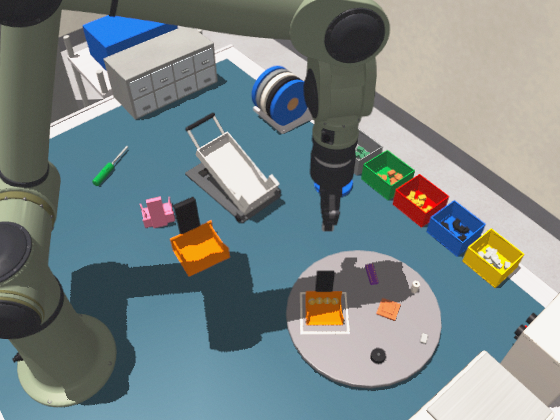

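```bash
python3 -c "
from h import *
m,im=load('si15'); cv2.imwrite('pics/si15a.png',cv2.resize(im[265:340,290:360],None,fx=7,fy=7,interpolation=cv2.INTER_CUBIC))"
```

```text
(no output)
```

View pics/si15a.png

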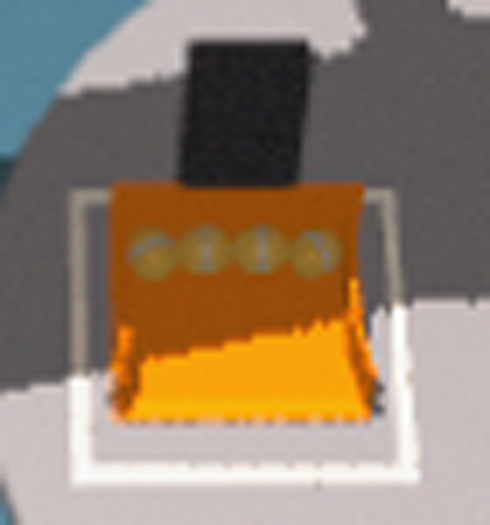

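All four pins lie along the back wall, and the scoop is level inside the outline.

```bash
python3 -c "
from h import *
bot.sign_off(); print(bot.get_state()['t'])"
```

```text
the job is handed in; nothing more can be done
the job is handed in; nothing more can be done
```

I finished the job and handed it in after about 35 s of robot time, well inside the 72 s limit. It gave no verdict.

- **Tray:** I lifted it by the bar until the force threshold tripped, at about 0.42 to 0.43 rad, and all four pins rolled to the low end. It was still tilted in the last pictures.
- **Scooping:** I gripped the smaller orange scoop and slid it down the tray floor under the pins. I then raised its front edge along the low-end wall while tipping it back. The pins did not roll back at a backward tilt of 0.24 rad, so I went on to 0.36 rad, where all four rolled to the back wall.
- **Placing:** I carried the scoop tipped back, levelled it just above the outline, lowered it until it touched, let go and backed away.
- **Last checks:** The final pictures show all four pins in a row at the scoop's back wall and the scoop standing level inside the outline. The tray is empty, and nothing else looks moved. The tool force after letting go was close to zero.

No check failed. My camera position estimates disagreed by up to about 2 mm. I did not measure the final scoop position or the tray angle as numbers; I judged both from the pictures.

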